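# Shut down and scrape clean the welding bench

## Task

Close down the welding bench: first turn the yellow current dial fully anticlockwise to its end stop. Then put the square-tube offcuts into the red bin and the rusty flat-bar offcuts into the blue bin, and use the scraper block to wipe all the slag chips off the steel plate into the yellow catch tray at its open end, never touching the hot chips with the gripper. Last, stand the scraper upright back on the middle of its blue mat, and leave the other tools where they are.

Things in the scene. Friction and masses are not known exactly. Their poses are not given: they have to be found in the camera images.
- plate: Fixed welding plate: a steel slab 200 (its x) x 300 (its y) x 45 mm, origin at the centre of its underside, so its working top is 45 mm above the origin. Rims 8 mm wide and 12 mm high (top at 57 mm) run along both x edges and the +y edge; the -y edge (y = -150 mm) is open, and beyond it lies the yellow catch tray. Free width between the side rims 184 mm.
- tray (a point): Centre of the floor of the yellow catch tray fixed to the plate's open end, axes as the plate's: 200 (x) x 130 (y) mm, floor 4 mm and wall tops 35 mm above the bench, so the plate's top stands 41 mm above the tray's floor.
- chip1: Loose dark slag chip, about 36 (x) x 26 (y) x 14 mm, origin at the centre of its underside; starts on the plate. May be absent.
- chip2: Loose dark slag chip, about 36 (x) x 26 (y) x 14 mm, origin at the centre of its underside; starts on the plate. May be absent.
- chip3: Loose dark slag chip, about 36 (x) x 26 (y) x 14 mm, origin at the centre of its underside; starts on the plate. May be absent.
- chip4: Loose dark slag chip, about 36 (x) x 26 (y) x 14 mm, origin at the centre of its underside; starts on the plate. May be absent.
- chip5: Loose dark slag chip, about 36 (x) x 26 (y) x 14 mm, origin at the centre of its underside; starts on the plate. May be absent.
- scraper: Scraper block, standing upright: black rubber foot 24 (x) x 80 (y) x 40 mm with flat wide faces, and above it an orange handle block 26 (x) x 64 (y) mm from 40 to 103 mm; origin at the centre of its underside, z up. Grip the handle across its 26 mm.
- mat: Blue mat fixed on the bench, 70 (x) x 130 (y) x 3 mm, the scraper's place; the scraper starts standing on it. Origin at the centre of its underside.
- tube1: Square-tube offcut, bright metal with dark open ends, 100 (x) x 30 x 30 mm, lying on the bench, origin at the centre of its underside. May be absent.
- tube2: Square-tube offcut, bright metal with dark open ends, 100 (x) x 30 x 30 mm, lying on the bench, origin at the centre of its underside. May be absent.
- flat1: Flat-bar offcut, rusty brown, 110 (x) x 38 (y) x 12 mm, lying on the bench, origin at the centre of its underside. May be absent.
- flat2: Flat-bar offcut, rusty brown, 110 (x) x 38 (y) x 12 mm, lying on the bench, origin at the centre of its underside. May be absent.
- redbin: Red open bin fixed on the bench, 170 (x) x 160 (y) x 60 mm outside, walls and floor 5 mm, origin at the centre of its underside.
- bluebin: Blue open bin fixed on the bench, 170 (x) x 160 (y) x 60 mm outside, walls and floor 5 mm, origin at the centre of its underside.
- dial (a joint): Angle of the yellow welding-current dial on top of the green control box (90 x 70 x 40 mm): 0 at its fully anticlockwise (minimum) end stop seen from above, growing clockwise to 4.6 rad; it stays where it is left.
- dial_grip (a point): Point on the dial's upright axis at the height to grip its bar, 77 mm above the bench. The bar is 42 long (x) x 14 wide (y) mm, from 54 to 84 mm above the bench, on a disc 44 mm across; the point turns with the dial, its x along the bar.
- tape: Bystander: teal roll of tape, 90 mm across, 30 mm high.
- hammer: Bystander: hammer lying beyond the plate, 240 mm long.
- cartridge: Bystander: white and red sealant cartridge standing upright, 50 mm across, 200 mm high.
Things that resemble listed ones, but are neither listed nor needed, are in the scene too. What is shaped like the flat1 but purple is not meant.

How it is judged:
By the outcome, as a careful person would: the job done as asked, in the order asked, and still so for the second after the job is handed in, with the robot touching nothing.
Of chip1, chip2, chip3, chip4, chip5 only 3 to 5 are there at a start; the rules pass over those that are not, and their reading is None.
Of tube1, tube2, flat1, flat2 only 3 to 4 are there at a start; the rules pass over those that are not, and their reading is None.
At some moment in a run one of tube1, tube2, flat1, flat2, chip1, chip2, chip3, chip4, chip5 may be knocked a few centimetres aside while the robot is not near it.
It also fails if it takes over 208 s, if anything falls off the work surface, if the arm or the gripper's body presses on something with over 40 N, if the wrist force passes 120 N, or if a joint passes its speed limit or range.

## Robot

A 7-joint arm with a two-finger parallel gripper is mounted at the origin on the work surface. World frame = base frame: x ahead of the robot, y to its left, z up, the work surface at z = 0. Lengths are in m, angles in rad, forces in N, time in s.
With the tool pointing down it reaches from about 0.425 to 0.925 m from the base axis. Payload 6.8 kg.
Tool frame: the origin (TCP) lies at the very end of the fingers, on their centre line; the grasp point (between the pads) lies 19 mm behind it (grip_point_offset is the distance from the TCP to the grasp point, in m); z points along the fingers, y is the line along which they close (so a half turn about z gives the same grasp; the last joint's range is limited). The gripper opens to 85 mm and grips with 20 to 120 N. Pads are 22 mm wide; open, the fingers measure 114 mm over their backs; the gripper's body (76 mm by 85 mm) begins 54 mm behind the grasp point. The pads swing forward as they close: fully open they stand 13 mm farther back than shut.
Start: joints at [-1.247, 0.477, 0.022, 1.555, -0.011, 1.109, -0.083], TCP at [0.282, 0.613, 0.231] pointing down, gripper open.
Joint ranges: [-2.96, 2.96], [-0.34, 2.1], [-1.41, 1.46], [0.24, 2.44], [-1.37, 4.51], [0.17, 1.92], [-2.96, 2.96]. Speed limits (rad/s): [2.39, 2.39, 3.14, 3.14, 3.14, 3.14, 3.14].

## Interface

Orientations are given as a unit quaternion [w, x, y, z].
In Python, from station import * gives the robot as it stands.
- The arm moves only by the tool carry_out, never from a script. Its argument "rows" is text: rows parted by semicolons, each of 4 numbers parted by spaces: the shift along the world's x, y, z in mm, then the turn about the world's z in degrees. In form: dx dy dz yaw; .... A call has 1 to 10 rows; each row shifts and turns the commanded pose from where the row before left it; what a row does not reach is not made up. A row lasts 1/8 s, in which the tool goes at most 62.5 mm and 10.7 degrees, less where a joint would pass 70% of its speed; a pose out of reach is approached as far as the arm can. A call is refused whole if a number of a shift passes 62.5 or a number of a turn 10.7, either way. A call with a gripper value outside its range is refused whole. "claw" is the finger opening in mm, from 0 to 85.4, set as the call begins (left out, the last holds). The fingers move at their own pace and stop on an object; "force" is the grip in N (left out, the last holds). Time passes only in rows, so rows that do not move let the fingers close. It gives the time, the measured TCP pose, the force, the opening and the grip force at its end, in the units of the state.
- get_obs(): the state, without advancing time (a new reading comes with each control period).
- read_camera(name): name is "side" or "top" or "wrist"; returns a dict with "img" (420x560x3 uint8, blue, green, red), "fov_y" (degrees; the focal length in pixels is half the picture's height over the tangent of half this angle, whatever the lens; pixels are square), "cx", "cy" (the principal point, pixels), "world_to_cam" (4x4, takes a point from world to camera coordinates). Camera axes: x right, y up, looking along -z (the intrinsics and any distortion apply to the point x, -y, -z); pixel columns grow to the right and rows downward; lengths in m; the calibration is good to about 2 mm. A picture is of the moment at which its call begins. There is no depth.
- hand_in(): hands the job in; it is judged then, once.
Trained networks look in the newest picture that a camera, given by its name, has taken for a name from the list of things; names that differ only in an ending like _2 or _b are one class to them, and where a whole thing is asked for, a point or a joint stands for the part that bears it (a point fixed in the world has none). Each returns a list of dicts, best first, with "confidence" (0 to 1); they miss things now and then, are a little off and sometimes report something else, mostly with a low value. They report only what shows in the picture. A call takes as long as a camera call. They do not tell look-alikes from the thing itself.
- recognise(camera, thing): "centre" ([column, row] in pixels, amid what is visible of it).
- outline_of(camera, thing): "pixels" (420x560 bool, what is visible of it) and "centre" ([column, row] in pixels, amid what is visible of it).
- place_of(camera, thing): "centre" ([column, row] in pixels: a listed point, or the origin of a listed thing).
The state is a dict: "t": time; "q": joint angles; "joint_vel": joint speeds; "joint_torque": joint torques, N m; "eef_pos": TCP position; "tool_rot": TCP orientation; "contact_force": force on the tool from outside, world axes, zero at the start; "torque": the same for the moment, N m; "gripper_width": opening from 0.0 (shut) to 1.0 (fully open); "grasp_force": force on a finger pad.
Only numpy, scipy, OpenCV 4.12 (cv2) and the standard library are available. Lean on these libraries where they do the work, as an engineer would, in place of code of your own. Each camera call takes 0.05 s, during which the arm holds its last target. There are 200 camera calls.

## Working session

There is one attempt and no reset: what is moved stays moved. The work goes in short steps, Python scripts to look and compute and a tool call to move; the robot and the scene stay as the last step left them, time stands still between calls to the robot, and variables do not carry over. Pictures are saved under pics/ and viewed, at most 15 in all, crops included, and the job is handed in when it is done.

Besides the shell and the picture viewer there is one more tool, called after ">>>" in YAML: its name, and indented under it one key for each argument. carry_out: Moves the arm, as the interface text tells. Its arguments: {"type":"object","properties":{"rows":{"type":"string"},"claw":{"type":"number"},"force":{"type":"number"}},"required":["rows"]}

```bash
ls; mkdir -p pics
cat > h.py <<'E'
from station import *
import numpy as np, cv2
def snap(c):
    return read_camera(c)
def ray(cam,px):
    M=np.array(cam["world_to_cam"]);f=210/np.tan(np.radians(cam["fov_y"])/2)
    d=np.array([(px[0]-cam["cx"])/f,-(px[1]-cam["cy"])/f,-1.])
    R=M[:3,:3];return -R.T@M[:3,3],R.T@d
def atz(cam,px,z):
    o,d=ray(cam,px);return o+d*(z-o[2])/d[2]
def tri(rs):
    A=np.zeros((3,3));b=np.zeros(3)
    for o,d in rs:
        d=d/np.linalg.norm(d);P=np.eye(3)-np.outer(d,d);A+=P;b+=P@o
    p=np.linalg.solve(A,b)
    return p,[np.linalg.norm(np.cross(p-o,d/np.linalg.norm(d))) for o,d in rs]
def proj(cam,p):
    M=np.array(cam["world_to_cam"]);f=210/np.tan(np.radians(cam["fov_y"])/2)
    c=M[:3,:3]@np.array(p)+M[:3,3];return np.array([cam["cx"]-f*c[0]/c[2],cam["cy"]+f*c[1]/c[2]])
E
python3 - <<'E'
from h import *
o=get_obs();print({k:np.round(v,3).tolist() for k,v in o.items()})
for c in("top","side","wrist"):
    r=snap(c);cv2.imwrite(f"pics/{c}0.png",r["img"]);print(c,{k:(np.round(v,3).tolist()) for k,v in r.items() if k!="img"})
E
```

```text
pics
{'t': 0.0, 'q': [-1.247, 0.478, 0.022, 1.556, -0.011, 1.109, -0.083], 'joint_vel': [0.002, 0.001, 0.001, -0.001, 0.001, 0.0, -0.001], 'joint_torque': [0.0, -59.646, 1.608, -28.12, 0.012, 0.009, 0.0], 'eef_pos': [0.282, 0.613, 0.23], 'tool_rot': [-0.0, 0.214, 0.977, -0.001], 'contact_force': [-0.372, -0.291, -0.314], 'torque': [-0.003, -0.01, -0.009], 'grasp_force': 0.0, 'gripper_width': 1.001}
top {'fov_y': 44.411, 'cx': 283.294, 'cy': 211.537, 'world_to_cam': [[-0.012, -1.0, -0.015, 0.082], [0.991, -0.014, 0.131, -0.517], [-0.132, -0.013, 0.991, -1.301], [0.0, 0.0, 0.0, 1.0]]}
side {'fov_y': 56.476, 'cx': 278.088, 'cy': 212.884, 'world_to_cam': [[0.998, -0.062, 0.024, -0.487], [0.013, 0.531, 0.847, -0.116], [-0.065, -0.845, 0.531, -0.896], [0.0, 0.0, 0.0, 1.0]]}
wrist {'fov_y': 58.617, 'cx': 273.938, 'cy': 207.493, 'world_to_cam': [[0.419, 0.908, -0.0, -0.675], [-0.859, 0.397, -0.325, 0.043], [-0.295, 0.136, 0.946, -0.38], [0.0, 0.0, 0.0, 1.0]]}
```

View pics/top0.png

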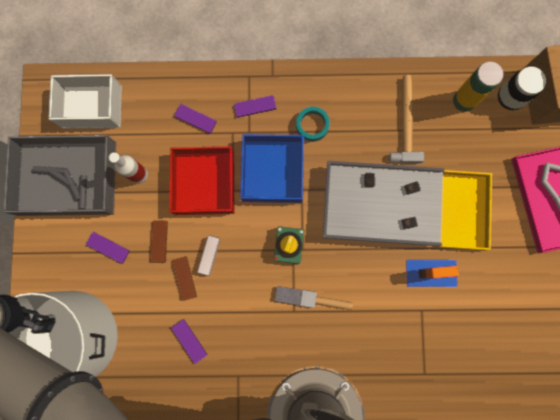

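View pics/side0.png

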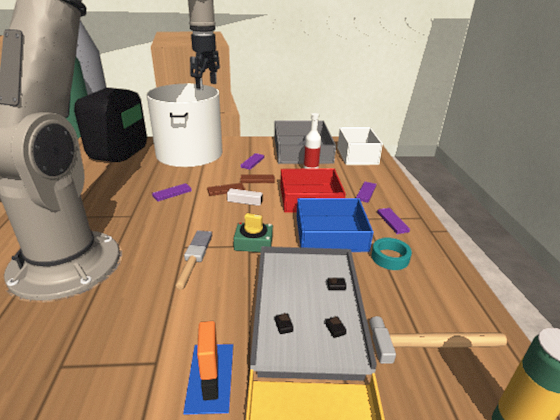

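Run:
```python
from h import *
Z=dict(dial_grip=.077,scraper=.003)
for c in("top","side"):
    r=snap(c)
    for t in("dial_grip","plate","tray","chip1","scraper","mat","tube1","flat1","redbin","bluebin"):
        for d in place_of(c,t):
            z=.045 if t=="chip1" else Z.get(t,.004 if t=="tray" else 0)
            print(c,t,np.round(d["confidence"],2),np.round(d["centre"]),np.round(atz(r,d["centre"],z)[:2],3))
```

```text
top dial_grip 0.64 [289. 246.] [0.426 0.062]
top dial_grip 0.35 [461. 209.] [ 0.513 -0.37 ]
top plate 0.64 [380. 203.] [ 0.543 -0.182]
top plate 0.6 [407. 118.] [ 0.776 -0.263]
top tray 0.84 [460. 211.] [ 0.518 -0.39 ]
top chip1 0.62 [410. 189.] [ 0.57  -0.253]
top chip1 0.6 [412. 226.] [ 0.474 -0.254]
top chip1 0.55 [371. 179.] [ 0.599 -0.152]
top chip1 0.26 [203. 185.] [0.589 0.283]
top scraper 0.72 [432. 268.] [ 0.368 -0.311]
top scraper 0.51 [274. 171.] [0.633 0.1  ]
top scraper 0.44 [413. 189.] [ 0.578 -0.27 ]
top mat 0.67 [430. 272.] [ 0.358 -0.305]
top tube1 0.89 [211. 253.] [0.414 0.27 ]
top flat1 0.73 [187. 340.] [0.191 0.33 ]
top flat1 0.69 [110. 246.] [0.436 0.538]
top flat1 0.67 [156. 242.] [0.447 0.415]
top flat1 0.67 [185. 278.] [0.351 0.337]
top flat1 0.63 [193. 117.] [0.786 0.32 ]
top flat1 0.45 [372. 179.] [ 0.607 -0.162]
top redbin 0.4 [369. 178.] [ 0.609 -0.155]
top bluebin 0.69 [406. 118.] [ 0.775 -0.262]
top bluebin 0.61 [273. 169.] [0.64  0.104]
top bluebin 0.42 [186. 280.] [0.345 0.335]
side dial_grip 0.71 [253. 217.] [0.429 0.065]
side dial_grip 0.2 [438. 344.] [ 0.726 -0.321]
side plate 0.79 [307. 317.] [ 0.534 -0.184]
side tray 0.68 [213. 377.] [ 0.36  -0.313]
side chip1 0.64 [281. 325.] [ 0.477 -0.243]
side chip1 0.63 [335. 327.] [ 0.573 -0.252]
side chip1 0.51 [332. 285.] [ 0.588 -0.144]
side scraper 0.85 [210. 378.] [ 0.355 -0.314]
side mat 0.8 [212. 378.] [ 0.357 -0.312]
side tube1 0.6 [241. 200.] [0.396 0.282]
side tube1 0.31 [211. 381.] [ 0.356 -0.317]
side flat1 0.74 [172. 194.] [0.188 0.321]
side flat1 0.7 [366. 192.] [0.784 0.322]
side flat1 0.68 [251. 165.] [0.425 0.525]
side flat1 0.64 [394. 218.] [0.824 0.169]
side flat1 0.59 [257. 182.] [0.444 0.396]
side flat1 0.57 [225. 192.] [0.345 0.333]
side redbin 0.66 [308. 198.] [0.597 0.285]
side redbin 0.25 [308. 316.] [ 0.537 -0.181]
side bluebin 0.82 [332. 229.] [0.641 0.121]
```

Top view: dial (289,243), one tube (208,256), rusty flats (159,241) and (184,278), purple ones elsewhere, 3 chips on the plate (370,180), (412,188), (409,223), scraper (435,272) on the mat. Now an enlarged crop and orientations.

Run:
```python
from h import *
r=snap("top");s=snap("side")
a=cv2.resize(r["img"][215:310,135:335],None,fx=4,fy=4,interpolation=2)[:, :800]
b=cv2.resize(s["img"][165:260,180:330],None,fx=2.2,fy=2.2,interpolation=2)
b2=np.zeros((b.shape[0],800,3),np.uint8);b2[:,:b.shape[1]]=b
w=cv2.resize(r["img"][155:290,320:500],(400,209*400//400),interpolation=2);b2[:,400:]=cv2.resize(w,(400,b.shape[0]))
cv2.imwrite("pics/crop1.png",np.vstack([a,b2]))
def rect(c,cam,t,z):
    for d in outline_of(c,t):
        if d["confidence"]<.3: continue
        cs,_=cv2.findContours(d["pixels"].astype(np.uint8),0,1)
        k=max(cs,key=cv2.contourArea)[:,0,:]
        P=np.array([atz(cam,p,z)[:2] for p in k],np.float32)*1000
        (x,y),(w,h),an=cv2.minAreaRect(P)
        if w<h: w,h,an=h,w,an+90
        print(c,t,round(d["confidence"],2),np.round(d["centre"]),"c",round(x),round(y),"size",round(w),round(h),"ang",round(an%180))
for t,z in(("tube1",.03),("flat1",.012),("redbin",.06),("bluebin",.06),("plate",.057),("mat",.003),("chip1",.059),("scraper",.1)):
    rect("top",r,t,z)
    if t in("tube1","flat1"): rect("side",s,t,z)
```

```text
top tube1 0.56 [210. 255.] c 407 269 size 100 35 ang 162
side tube1 0.63 [244. 195.] c 406 250 size 111 76 ang 164
top flat1 0.93 [188. 339.] c 190 322 size 113 43 ang 34
top flat1 0.87 [187. 280.] c 350 335 size 111 42 ang 14
top flat1 0.81 [107. 248.] c 433 539 size 114 40 ang 61
top flat1 0.73 [254. 107.] c 811 149 size 110 42 ang 102
top flat1 0.68 [193. 117.] c 779 312 size 111 43 ang 64
top flat1 0.65 [158. 241.] c 447 404 size 110 40 ang 179
top flat1 0.42 [437. 270.] c 357 -323 size 104 28 ang 94
top flat1 0.42 [129. 168.] c 647 492 size 119 53 ang 53
side flat1 0.86 [171. 194.] c 190 315 size 115 54 ang 35
side flat1 0.83 [369. 191.] c 779 307 size 129 41 ang 63
side flat1 0.82 [223. 189.] c 348 331 size 113 61 ang 16
side flat1 0.76 [260. 178.] c 447 399 size 108 57 ang 179
side flat1 0.68 [257. 159.] c 433 535 size 130 47 ang 63
side flat1 0.62 [395. 217.] c 809 144 size 124 47 ang 102
top redbin 0.93 [201. 180.] c 600 285 size 182 168 ang 0
top redbin 0.58 [414. 192.] c 571 -255 size 36 25 ang 108
top bluebin 0.76 [272. 165.] c 629 104 size 179 161 ang 177
top bluebin 0.41 [187. 278.] c 350 326 size 106 38 ang 15
top mat 0.7 [426. 277.] c 355 -308 size 129 67 ang 89
top chip1 0.67 [370. 177.] c 594 -146 size 34 23 ang 178
top chip1 0.49 [414. 190.] c 571 -254 size 37 25 ang 110
top chip1 0.42 [412. 225.] c 482 -244 size 38 26 ang 97
top scraper 0.58 [439. 270.] c 358 -298 size 96 26 ang 89
```

View pics/crop1.png

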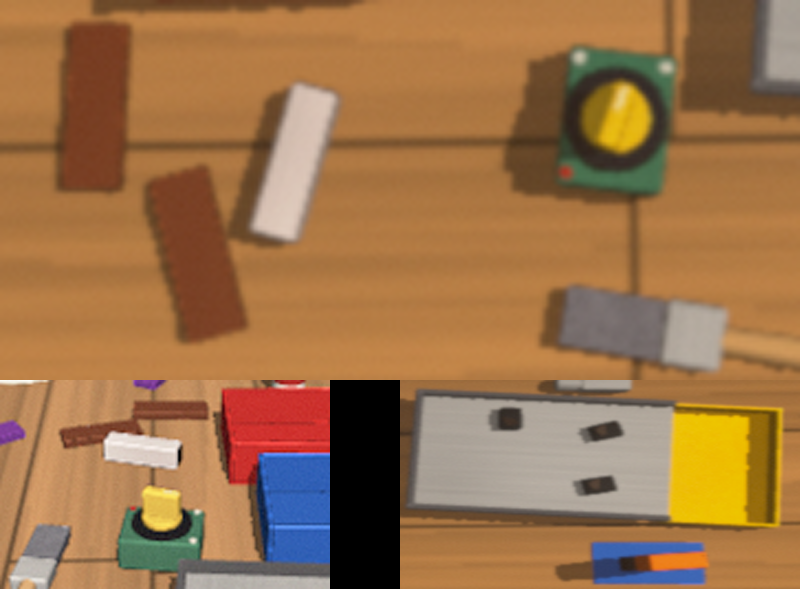

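Candidates: rusty flats (159,241) and (184,278) fit (brown); (187,340), (108,247), (195,118), (255,106) are purple and not meant. Tube at (208,256) is bright with dark ends, the only one. The dial is first.

>>> carry_out:
  rows: "14.4 -55 0 -10.7;14.4 -55 0 -10.7;14.4 -55 0 -10.7;14.4 -55 0 -10.7;14.4 -55 0 -10.7;14.4 -55 0 -10.7;14.4 -55 0 -10.7;14.4 -55 0 -10.7;14.4 -55 0 -10.7;14.4 -55 0 -10.7"
  claw: 50
  force: 40

```text
t: 3.1
eef_pos: [0.4269, 0.0614, 0.2318]
tool_rot: [-0.0, 0.914, 0.406, 0.001]
contact_force: [1.0, 0.0, -0.1]
gripper_width: 0.581
grasp_force: 0.0
```

>>> carry_out:
  rows: "0 0 -5 -10;0 0 -5 -10;0 0 -5 -10;0 0 -5 -10;0 0 -5 -10;0 0 -5 -10;0 0 -5 -10;0 0 0 0;0 0 0 0"

```text
t: 4.22
eef_pos: [0.4267, 0.0632, 0.1966]
tool_rot: [-0.0, 0.982, -0.187, 0.0]
contact_force: [-0.2, 0.5, 0.1]
gripper_width: 0.583
grasp_force: 0.0
```

```bash
cat >> h.py <<'E'
def st():
    o=get_obs();w,x,y,z=o["tool_rot"];print("t",round(o["t"],2),"p",np.round(np.array(o["eef_pos"])*1000,1),"yaw_y",round(np.degrees(np.arctan2(1-2*(x*x+z*z),2*(x*y-w*z)))%360,1),"q",np.round(o["q"],2),"F",np.round(o["contact_force"],1),"T",np.round(o["torque"],2),"gw",round(o["gripper_width"]*85.4,1),"gf",round(o["grasp_force"],1));return o
E
python3 - <<'E'
from h import *
st();w=snap("wrist");cv2.imwrite("pics/w1.png",w["img"]);t=snap("top");s=snap("side")
R=[]
for c,cam in(("wrist",w),("side",s),("top",t)):
    for d in place_of(c,"dial_grip")[:2]:
        print(c,d["confidence"],np.round(d["centre"]),np.round(atz(cam,d["centre"],.077),4))
        if d["confidence"]>.4:R.append(ray(cam,d["centre"]))
if len(R)>1: print(tri(R))
E
```

```text
t 4.22 p [426.7  63.2 196.6] yaw_y 248.5 q [-0.9   0.12  0.67  2.18 -0.09  0.87 -2.12] F [-0.2  0.5  0.1] T [-0.01 -0.04 -0.01] gw 49.8 gf 0.0
top 0.43 [461. 210.] [ 0.5095 -0.3686  0.077 ]
top 0.18 [138. 174.] [0.6135 0.4431 0.077 ]
```

View pics/w1.png

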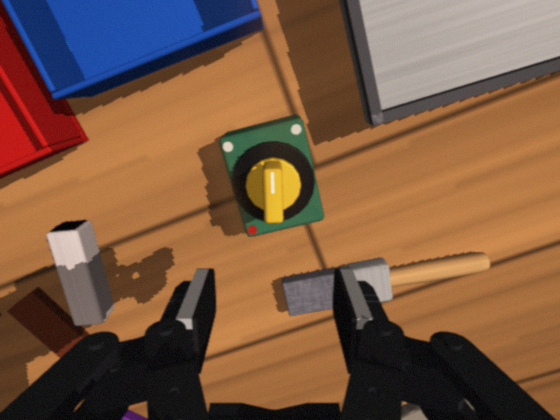

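Wrist view: dial bar top runs (272,162)–(275,215), disc centre about (274,182).

Run:
```python
from h import *
w=snap("wrist");hsv=cv2.cvtColor(w["img"],cv2.COLOR_BGR2HSV)
a=atz(w,(272,162),.084);b=atz(w,(275,213),.084);print(a,b,(a+b)/2,np.degrees(np.arctan2(*(a-b)[1::-1])),np.linalg.norm(a-b))
print("disc",atz(w,(273,181),.052),"box corners",[np.round(atz(w,p,.04),3) for p in((220,138),(300,118),(323,215),(248,236))])
for c in("side","wrist"):
    cam=snap(c)
    print(c,[(round(d["confidence"],2),np.round(d["centre"]),np.round(atz(cam,d["centre"],.077),4)) for d in place_of(c,"dial_grip")])
```

```text
[0.45600272 0.05328363 0.084     ] [0.42035513 0.06523433 0.084     ] [0.43817892 0.05925898 0.084     ] -18.533495908819962 0.03759746925241119
disc [0.4353356  0.06094496 0.052     ] box corners [array([0.481, 0.088, 0.04 ]), array([0.472, 0.024, 0.04 ]), array([0.389, 0.034, 0.04 ]), array([0.395, 0.101, 0.04 ])]
side [(0.84, array([253., 218.]), array([0.4296, 0.0632, 0.077 ]))]
wrist [(0.94, array([271., 194.]), array([0.4328, 0.0633, 0.077 ]))]
```

>>> carry_out:
  rows: "3 -1 -30 2;3 0 -30 1;0 0 -30 0;0 0 -25 0;0 0 -21 0;0 0 0 0;0 0 0 0"

```text
t: 5.65
eef_pos: [0.433, 0.062, 0.0609]
tool_rot: [-0.0, 0.987, -0.163, 0.0]
contact_force: [-0.2, -0.2, 0.9]
gripper_width: 0.587
grasp_force: 0.0
```

>>> carry_out:
  rows: "0 0 0 0;0 0 0 0;0 0 0 0;0 0 0 0;0 0 0 0;0 0 0 0"
  claw: 0
  force: 40

```text
t: 6.4
eef_pos: [0.4329, 0.0619, 0.0611]
tool_rot: [-0.0, 0.987, -0.163, 0.0]
contact_force: [-1.6, -1.8, 7.4]
gripper_width: 0.156
grasp_force: 39.8
```

Run:
```python
from h import *
st()
```

```text
t 6.4 p [432.9  61.9  61.1] yaw_y 251.2 q [-0.72  0.41  0.53  2.27 -0.39  0.55 -1.79] F [-1.6 -1.8  7.4] T [-0.24  0.33  0.1 ] gw 13.4 gf 39.8
```

>>> carry_out:
  rows: "0 0 0 6;0 0 0 6;0 0 0 6;0 0 0 6;0 0 0 6"

```text
t: 7.02
eef_pos: [0.4329, 0.063, 0.0611]
tool_rot: [-0.001, 0.995, 0.1, 0.001]
contact_force: [-1.7, 3.3, 5.3]
gripper_width: 0.156
grasp_force: 39.7
```

Run:
```python
from h import *
st()
```

```text
t 7.03 p [432.9  63.   61.1] yaw_y 281.5 q [-0.61  0.38  0.38  2.26 -0.28  0.54 -1.38] F [-1.7  3.3  5.3] T [ 0.63  0.37 -0.01] gw 13.3 gf 39.7
```

>>> carry_out:
  rows: "0 0 0 8;0 0 0 8;0 0 0 8;0 0 0 8;0 0 0 8;0 0 0 8"

```text
t: 7.78
eef_pos: [0.4319, 0.0643, 0.061]
tool_rot: [-0.001, 0.868, 0.497, 0.0]
contact_force: [-5.9, 7.3, 8.8]
gripper_width: 0.157
grasp_force: 40.2
```

Run:
```python
from h import *
st()
```

```text
t 7.78 p [431.9  64.3  61. ] yaw_y 329.6 q [-0.42  0.36  0.16  2.25 -0.11  0.53 -0.71] F [-5.9  7.3  8.8] T [ 1.68  1.19 -0.07] gw 13.4 gf 40.2
```

>>> carry_out:
  rows: "-0.7 1.5 0 8;-0.8 1.5 0 8;0 0 0 8;0 0 0 8;0 0 0 8;0 0 0 8"

```text
t: 8.52
eef_pos: [0.4302, 0.0647, 0.061]
tool_rot: [-0.0, 0.591, 0.806, -0.001]
contact_force: [-5.3, -1.9, 11.0]
gripper_width: 0.152
grasp_force: 40.6
```

Run:
```python
from h import *
st()
```

```text
t 8.53 p [430.2  64.7  61. ] yaw_y 17.5 q [-0.24  0.36 -0.06  2.24  0.04  0.54 -0.03] F [-5.3 -1.9 11. ] T [-0.23  1.21 -0.07] gw 12.9 gf 40.6
```

Turned 126° so far, no stop yet.

>>> carry_out:
  rows: "-1 0 0 8;-0.5 0 0 8;0 0 0 8;0 0 0 8;0 0 0 8"

```text
t: 9.15
eef_pos: [0.429, 0.0638, 0.061]
tool_rot: [-0.0, 0.28, 0.96, -0.001]
contact_force: [-4.7, -3.8, 11.1]
gripper_width: 0.154
grasp_force: 40.5
```

Run:
```python
from h import *
st()
```

```text
t 9.15 p [429.   63.8  61. ] yaw_y 57.5 q [-0.1   0.37 -0.23  2.24  0.16  0.55  0.56] F [-4.7 -3.8 11.1] T [-0.94  0.83 -0.03] gw 13.2 gf 40.5
```

>>> carry_out:
  rows: "-0.5 -0.5 0 8;-0.5 -0.5 0 8;0 0 0 8;0 0 0 8;0 0 0 8"

```text
t: 9.78
eef_pos: [0.4297, 0.0628, 0.0614]
tool_rot: [0.001, -0.06, 0.998, 0.0]
contact_force: [-0.8, -1.0, 10.6]
gripper_width: 0.155
grasp_force: 173.2
```

Run:
```python
from h import *
st();w=snap("wrist");cv2.imwrite("pics/w2.png",w["img"])
```

```text
t 9.78 p [429.7  62.8  61.4] yaw_y 96.8 q [ 0.05  0.38 -0.4   2.23  0.27  0.57  1.14] F [-0.8 -1.  10.6] T [-0.45  0.17 -4.24] gw 13.2 gf 173.2
```

View pics/w2.png

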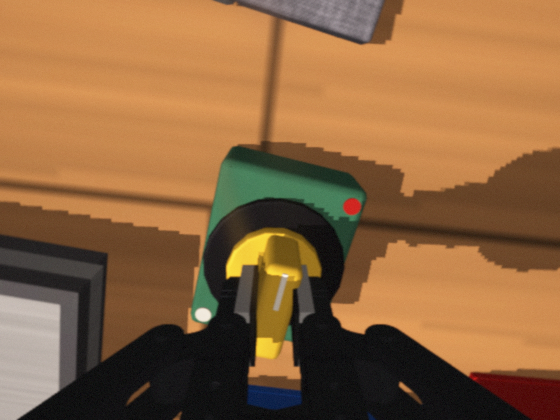

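Torque stepped to −4.2 N·m: end stop reached. Bar gripped at about (275,290) in view. Release and lift.

>>> carry_out:
  rows: "0 0 0 0;0 0 0 0;0 0 0 0;0 0 25 0;0 0 30 0;0 0 40 0;0 0 40 0;0 0 0 0"
  claw: 50

```text
t: 10.82
eef_pos: [0.4303, 0.0648, 0.198]
tool_rot: [0.003, -0.064, 0.998, 0.0]
contact_force: [1.0, 0.2, 0.1]
gripper_width: 0.581
grasp_force: 0.0
```

Run:
```python
from h import *
st();w=snap("wrist");t=snap("top")
i=w["img"].astype(int);hsv=cv2.cvtColor(w["img"],cv2.COLOR_BGR2HSV)
m=cv2.inRange(hsv,(18,90,150),(38,255,255));print(m.sum()//255,np.argwhere(m).mean(0)[::-1])
cv2.imwrite("pics/w3.png",np.hstack([cv2.resize(w["img"][100:300,180:380],(400,400),interpolation=2),cv2.resize(t["img"][210:310,135:235],(400,400),interpolation=2)]))
for c,cam in(("top",t),("side",snap("side"))):
  for n,z in(("tube1",.03),("flat1",.012)):
    for d in outline_of(c,n):
        cs,_=cv2.findContours(d["pixels"].astype(np.uint8),0,1);k=max(cs,key=cv2.contourArea)[:,0,:]
        P=np.array([atz(cam,p,z)[:2] for p in k],np.float32)*1000
        (x,y),(a,b),an=cv2.minAreaRect(P)
        if a<b:a,b,an=b,a,an+90
        if y>200 and x<520 and y<480 and x>250: print(c,n,np.round(d["centre"]),round(x),round(y),round(a),round(b),round(an%180))
```

```text
t 10.82 p [430.3  64.8 198. ] yaw_y 97.3 q [ 0.15  0.15 -0.48  2.11  0.09  0.89  1.32] F [1.  0.2 0.1] T [ 0.01 -0.01  0.03] gw 49.6 gf 0.0
2101 [267.68824369 192.68824369]
top tube1 [208. 253.] 408 269 100 32 164
top flat1 [186. 277.] 350 336 110 40 15
top flat1 [159. 242.] 447 405 106 43 177
side tube1 [242. 197.] 407 251 107 72 165
side flat1 [261. 178.] 447 403 107 64 179
side flat1 [224. 189.] 349 329 110 57 14
```

View pics/w3.png

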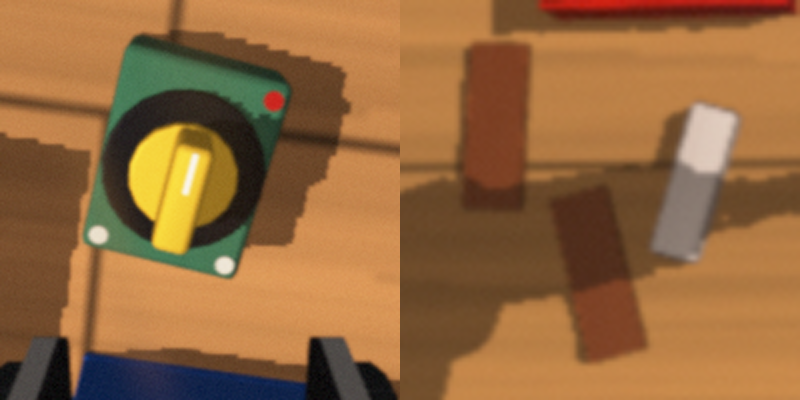

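Dial bar (~(272,192) in the wrist picture) now lines up with the box at its stop. Next, the tube.

>>> carry_out:
  rows: "-4 34 0 -4;-4 34 0 -4;-4 34 0 -4;-4 34 0 -4;-4 34 0 -4;-2 34 0 -3;0 0 0 0;0 0 0 0"
  claw: 60

```text
t: 12.18
eef_pos: [0.4062, 0.2673, 0.1946]
tool_rot: [-0.001, 0.137, 0.991, -0.001]
contact_force: [0.1, 0.6, 0.0]
gripper_width: 0.701
grasp_force: 0.0
```

```bash
cat >> h.py <<'E'
def rects(c,cam,n,z,box=None):
    for d in outline_of(c,n):
        cs,_=cv2.findContours(d["pixels"].astype(np.uint8),0,1);k=max(cs,key=cv2.contourArea)[:,0,:]
        P=np.array([atz(cam,p,z)[:2] for p in k],np.float32)*1000
        (x,y),(a,b),an=cv2.minAreaRect(P)
        if a<b:a,b,an=b,a,an+90
        print(c,n,round(d["confidence"],2),np.round(d["centre"]),"|",round(x),round(y),"|",round(a),round(b),round(an%180))
def places(n,z,cams=("top","side","wrist"),near=None,tol=.05):
    R=[]
    for c in cams:
        cam=snap(c)
        for d in place_of(c,n):
            p=atz(cam,d["centre"],z)
            if near is not None and np.linalg.norm(p[:2]-near)>tol: continue
            print(n,c,round(d["confidence"],2),np.round(d["centre"]),np.round(p*1000)[:2])
            R.append(ray(cam,d["centre"]));break
    if len(R)>1:p,e=tri(R);print("tri",np.round(p*1000,1),np.round(np.array(e)*1000,1))
E
python3 - <<'E'
from h import *
st()
places("tube1",0,near=(.408,.269));places("flat1",0,near=(.35,.335));places("flat1",0,near=(.447,.403))
w=snap("wrist");rects("wrist",w,"tube1",.03)
rects("wrist",w,"flat1",.012)
cv2.imwrite("pics/w4.png",w["img"])
E
```

```text
t 12.18 p [406.2 267.3 194.6] yaw_y 74.3 q [-0.23  0.26 -0.55  2.    0.17  0.93  0.43] F [0.1 0.6 0. ] T [-0.06  0.04  0.03] gw 59.8 gf 0.0
tube1 top 0.52 [210. 253.] [414. 271.]
flat1 side 0.49 [228. 190.] [353. 341.]
flat1 wrist 0.93 [329.  92.] [351. 333.]
tri [352.3 332.7   4.5] [1.6 1.6]
flat1 side 0.64 [256. 181.] [442. 403.]
flat1 wrist 0.58 [428. 174.] [446. 405.]
tri [4.441e+02 4.046e+02 1.000e-01] [2.2 2.2]
wrist tube1 0.72 [278. 174.] | 406 271 | 102 31 164
wrist tube1 0.49 [218. 374.] | 583 158 | 108 69 176
wrist flat1 0.69 [542. 114.] | 415 505 | 43 38 62
wrist flat1 0.18 [220. 376.] | 600 150 | 118 76 177
```

View pics/w4.png

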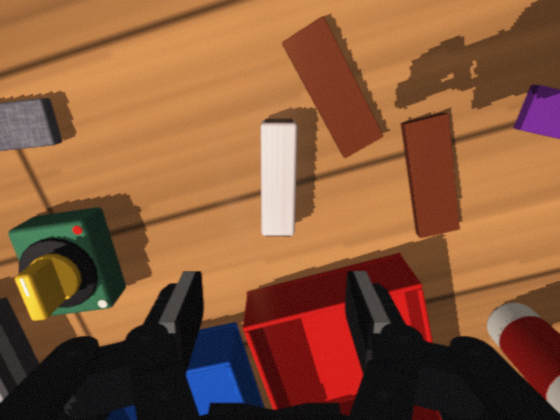

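Wrist view: tube at (278,178), flats (335,88) and (432,175), bin red at (340,320). Measured tube height and size fit. Grasp.

>>> carry_out:
  rows: "0.5 1.5 -35 0;0.5 1.5 -35 0;0 0 -35 0;0 0 -35 0;0 0 -28 0;0 0 -20 0;0 0 0 0;0 0 0 0"

```text
t: 14.22
eef_pos: [0.4079, 0.2715, 0.008]
tool_rot: [0.0, 0.137, 0.991, 0.0]
contact_force: [-0.4, 0.8, -0.3]
gripper_width: 0.697
grasp_force: 0.0
```

>>> carry_out:
  rows: "0 0 0 0;0 0 0 0;0 0 0 0;0 0 0 0;0 0 20 0;0 0 40 0;0 0 50 0;0 0 40 0;0 0 0 0"
  claw: 0
  force: 50

```text
t: 15.35
eef_pos: [0.4091, 0.2722, 0.1603]
tool_rot: [0.003, 0.137, 0.991, 0.002]
contact_force: [0.5, -0.1, -2.3]
gripper_width: 0.338
grasp_force: 49.9
```

>>> carry_out:
  rows: "38 3 0 2;38 3 0 2;38 3 0 2;38 2 0 2;38 2 0 2;0 0 -40 2;0 0 -40 2;0 0 -40 2;0 0 -18 0;0 0 0 0"

```text
t: 16.6
eef_pos: [0.5963, 0.2834, 0.0176]
tool_rot: [-0.002, -0.002, 1.0, -0.001]
contact_force: [0.5, -0.6, -2.1]
gripper_width: 0.337
grasp_force: 49.8
```

>>> carry_out:
  rows: "0 0 0 0;0 0 0 0;0 0 0 0;0 0 40 0;0 0 50 0;0 0 50 0;0 0 0 0"
  claw: 55

```text
t: 17.48
eef_pos: [0.6001, 0.286, 0.165]
tool_rot: [0.004, -0.002, 1.0, 0.002]
contact_force: [0.4, 0.6, -0.2]
gripper_width: 0.643
grasp_force: 0.0
```

Run:
```python
from h import *
st()
w=snap("wrist");rects("wrist",w,"tube1",.035);rects("wrist",w,"flat1",.012);
t=snap("top");rects("top",t,"tube1",.035);rects("top",t,"flat1",.012)
```

```text
t 17.48 p [600.1 286.  165. ] yaw_y 90.2 q [-0.16  0.58 -0.54  1.62  0.33  1.03  0.77] F [ 0.4  0.6 -0.2] T [ 0.04  0.   -0.04] gw 54.9 gf 0.0
wrist tube1 0.83 [270. 180.] | 596 284 | 103 30 180
wrist flat1 0.7 [299. 359.] | 778 312 | 114 46 63
wrist flat1 0.62 [516. 236.] | 657 508 | 163 64 52
wrist flat1 0.57 [438.  30.] | 485 402 | 44 37 90
top flat1 0.89 [197. 119.] | 779 311 | 110 41 65
top flat1 0.82 [161. 242.] | 447 404 | 110 41 179
top flat1 0.75 [108. 248.] | 433 540 | 113 39 63
top flat1 0.68 [187. 277.] | 351 336 | 109 40 15
top flat1 0.68 [188. 340.] | 190 321 | 109 41 34
top flat1 0.56 [255. 106.] | 811 149 | 110 42 103
top flat1 0.17 [309. 116.] | 760 -4 | 92 86 179
```

>>> carry_out:
  rows: "-38 30 0 0;-38 30 0 0;-38 29 0 0;-39 29 0 0;0 0 -40 0;0 0 -40 0;0 0 -40 0;0 0 -20 0;0 0 0 0;0 0 0 0"
  claw: 62

```text
t: 19.02
eef_pos: [0.4451, 0.403, 0.0205]
tool_rot: [0.001, -0.002, 1.0, 0.001]
contact_force: [-0.2, -0.7, 0.3]
gripper_width: 0.728
grasp_force: 0.0
```

Run:
```python
from h import *
st();w=snap("wrist");rects("wrist",w,"flat1",.012)
```

```text
t 19.02 p [445.1 403.   20.5] yaw_y 90.3 q [-0.47  0.67 -0.49  1.86  0.46  0.72  0.35] F [-0.2 -0.7  0.3] T [-0.02  0.05 -0.  ] gw 62.2 gf 0.0
wrist flat1 0.75 [278. 256.] | 447 405 | 112 38 178
wrist flat1 0.59 [516. 210.] | 420 514 | 65 39 62
wrist flat1 0.56 [118.  83.] | 367 342 | 74 41 15
```

>>> carry_out:
  rows: "1 1 -8 -1;0 0 -8 0;0 0 0 0;0 0 0 0"

```text
t: 19.62
eef_pos: [0.4454, 0.4031, 0.0032]
tool_rot: [-0.0, 0.006, 1.0, -0.0]
contact_force: [0.2, -0.5, -0.3]
gripper_width: 0.723
grasp_force: 0.0
```

>>> carry_out:
  rows: "0 0 0 0;0 0 0 0;0 0 0 0;0 0 0 0;0 0 20 0;0 0 40 0;0 0 50 0;0 0 40 0;0 0 0 0"
  claw: 0
  force: 50

```text
t: 20.75
eef_pos: [0.4468, 0.4047, 0.1576]
tool_rot: [0.002, 0.007, 1.0, 0.002]
contact_force: [0.4, -0.2, -1.1]
gripper_width: 0.424
grasp_force: 50.7
```

>>> carry_out:
  rows: "31 -46 0 0;31 -46 0 0;31 -46 0 0;31 -46 0 0;31 -46 0 0;30 -46 0 0;0 0 0 0;0 0 0 0"

```text
t: 21.75
eef_pos: [0.6294, 0.1271, 0.1522]
tool_rot: [-0.001, 0.007, 1.0, 0.0]
contact_force: [-1.0, 0.4, -2.5]
gripper_width: 0.422
grasp_force: 50.8
```

Run:
```python
from h import *
st();w=snap("wrist");t=snap("top")
for c,r in(("wrist",w),("top",t)):
    hsv=cv2.cvtColor(r["img"],cv2.COLOR_BGR2HSV);m=cv2.inRange(hsv,(105,150,40),(125,255,255))
    cs,_=cv2.findContours(m,0,1);k=max(cs,key=cv2.contourArea)[:,0,:]
    P=np.array([atz(r,p,.06)[:2] for p in k],np.float32)*1000;print(c,cv2.minAreaRect(P),P.min(0),P.max(0))
places("bluebin",0,near=(.632,.106))
cv2.imwrite("pics/w5.png",w["img"])
```

```text
t 21.75 p [629.4 127.1 152.2] yaw_y 89.3 q [ 0.07  0.56 -0.51  1.68  0.31  0.99  1.01] F [-1.   0.4 -2.5] T [-0.    0.03 -0.02] gw 36.1 gf 50.8
wrist ((633.9331665039062, 102.34700775146484), (159.0764617919922, 170.40003967285156), 88.10240173339844) [547.00244   20.958403] [717.4392  184.41928]
top ((600.3690185546875, 136.0691680908203), (90.1663818359375, 105.64498138427734), 86.96273040771484) [547.0193   93.70169] [655.4917 183.2996]
bluebin top 0.96 [275. 170.] [635.  98.]
bluebin side 0.72 [331. 231.] [635. 111.]
tri [632.3  98.1   8.9] [0.5 0.5]
```

View pics/w5.png

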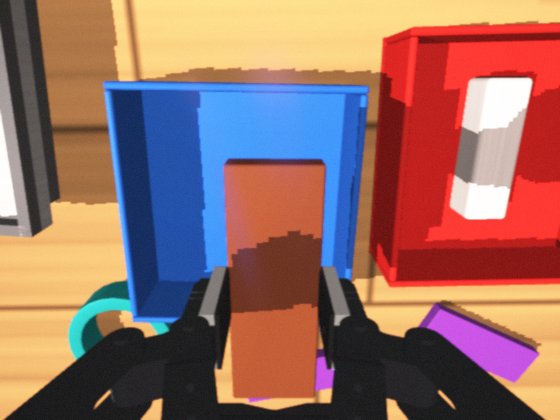

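Wrist view: flat held (275,280), blue bin (240,200), tube resting in the red bin (490,150). Lower into the bin.

>>> carry_out:
  rows: "2 -3 -20 0;2 -2 -35 0;0 0 -35 0;0 0 -30 0;0 0 -18 0;0 0 0 0;0 0 0 0"

```text
t: 23.02
eef_pos: [0.6353, 0.1224, 0.0162]
tool_rot: [0.001, 0.006, 1.0, 0.0]
contact_force: [-0.2, 0.3, -1.9]
gripper_width: 0.422
grasp_force: 50.7
```

>>> carry_out:
  rows: "0 0 0 0;0 0 0 0;0 0 0 0;0 0 40 0;0 0 50 0;0 0 45 0;0 0 0 0"
  claw: 50

```text
t: 23.9
eef_pos: [0.6371, 0.1231, 0.155]
tool_rot: [0.004, 0.007, 1.0, 0.001]
contact_force: [0.1, 0.2, -0.3]
gripper_width: 0.589
grasp_force: 0.0
```

Run:
```python
from h import *
st()
w=snap("wrist");rects("wrist",w,"flat1",.018)
t=snap("top");rects("top",t,"flat1",.012);rects("top",t,"tube1",.035);rects("top",t,"chip1",.059)
```

```text
t 23.9 p [637.1 123.1 155. ] yaw_y 89.2 q [ 0.08  0.56 -0.51  1.67  0.32  0.99  1.01] F [ 0.1  0.2 -0.3] T [ 0.02 -0.05 -0.01] gw 50.3 gf 0.0
wrist flat1 0.95 [296. 362.] | 806 140 | 90 46 102
wrist flat1 0.88 [270. 182.] | 637 121 | 110 39 179
wrist flat1 0.77 [480. 331.] | 774 306 | 117 42 63
top flat1 0.81 [192. 340.] | 191 320 | 110 41 34
top flat1 0.69 [192. 118.] | 779 312 | 112 38 62
top flat1 0.62 [186. 277.] | 349 337 | 109 42 15
top flat1 0.58 [108. 248.] | 433 540 | 113 39 63
top flat1 0.45 [264. 184.] | 608 122 | 51 35 179
top flat1 0.22 [197. 182.] | 609 292 | 185 171 1
top tube1 0.61 [201. 182.] | 595 283 | 104 31 0
top chip1 0.67 [412. 225.] | 482 -242 | 36 25 101
top chip1 0.59 [372. 176.] | 594 -148 | 29 20 178
top chip1 0.51 [414. 191.] | 572 -255 | 35 24 108
top chip1 0.44 [185. 278.] | 350 326 | 104 36 17
top chip1 0.25 [434. 264.] | 373 -294 | 123 30 91
```

>>> carry_out:
  rows: "-36 26.6 0 2;-36 26.6 0 2;-36 26.6 0 2;-36 26.6 0 2;-36 26.6 0 2;-36 26.6 0 2;-36 26.6 0 2;-35 26.6 0 2;0 0 -30 0;0 0 -30 0"
  claw: 62

```text
t: 25.45
eef_pos: [0.3469, 0.3352, 0.0893]
tool_rot: [-0.0, -0.133, 0.991, 0.0]
contact_force: [0.3, 0.1, -0.2]
gripper_width: 0.725
grasp_force: 0.0
```

>>> carry_out:
  rows: "0 0 -40 0;0 0 -30 0;0 0 0 0;0 0 0 0"

```text
t: 25.95
eef_pos: [0.3476, 0.3353, 0.0209]
tool_rot: [0.0, -0.133, 0.991, 0.0]
contact_force: [-0.4, -0.4, 1.3]
gripper_width: 0.731
grasp_force: 0.0
```

Run:
```python
from h import *
st();w=snap("wrist");rects("wrist",w,"flat1",.012)
```

```text
t 25.95 p [347.6 335.3  20.9] yaw_y 105.3 q [-0.43  0.56 -0.57  2.13  0.53  0.6   0.46] F [-0.4 -0.4  1.3] T [ 0.07 -0.02  0.02] gw 62.4 gf 0.0
wrist flat1 0.81 [374.  10.] | 237 348 | 37 11 105
wrist flat1 0.67 [275. 256.] | 349 336 | 112 39 15
```

>>> carry_out:
  rows: "1 1 -9 0;0 0 -8 0;0 0 0 0;0 0 0 0"

```text
t: 26.55
eef_pos: [0.3484, 0.3359, 0.0032]
tool_rot: [-0.0, -0.133, 0.991, -0.0]
contact_force: [-0.1, -0.7, -0.8]
gripper_width: 0.729
grasp_force: 0.0
```

>>> carry_out:
  rows: "0 0 0 0;0 0 0 0;0 0 0 0;0 0 0 0;0 0 20 0;0 0 40 0;0 0 50 0;0 0 40 0;0 0 0 0"
  claw: 0

```text
t: 27.68
eef_pos: [0.3498, 0.3373, 0.156]
tool_rot: [0.003, -0.133, 0.991, 0.001]
contact_force: [-0.1, 0.6, -2.7]
gripper_width: 0.427
grasp_force: 51.0
```

>>> carry_out:
  rows: "36 -31.5 0 -2;36 -31.5 0 -2;36 -31.5 0 -2;36 -31.5 0 -2;36 -31.5 0 -2;36 -31.5 0 -2;36 -31.5 0 -2;35 -31.5 0 -2;0 0 0 0;0 0 0 0"

```text
t: 28.92
eef_pos: [0.6342, 0.0841, 0.1515]
tool_rot: [-0.002, 0.006, 1.0, -0.0]
contact_force: [0.0, 0.0, -1.8]
gripper_width: 0.423
grasp_force: 50.9
```

Run:
```python
from h import *
st();w=snap("wrist");rects("wrist",w,"flat1",.018)
```

```text
t 28.93 p [634.2  84.1 151.5] yaw_y 89.3 q [ 0.14  0.55 -0.52  1.69  0.31  0.99  1.07] F [ 0.   0.  -1.8] T [ 0.02  0.05 -0.01] gw 36.1 gf 50.9
wrist flat1 0.85 [516. 336.] | 773 303 | 114 40 63
wrist flat1 0.82 [332. 170.] | 637 122 | 109 39 179
wrist flat1 0.74 [484. 157.] | 621 243 | 214 110 13
wrist flat1 0.6 [271. 270.] | 721 82 | 227 77 179
wrist flat1 0.58 [324. 379.] | 810 127 | 48 18 1
```

>>> carry_out:
  rows: "0 -5 -20 0;0 -4 -35 0;0 0 -35 0;0 0 -30 0;0 0 -9 0;0 0 0 0;0 0 0 0"

```text
t: 29.9
eef_pos: [0.6364, 0.0752, 0.0255]
tool_rot: [0.001, 0.006, 1.0, 0.0]
contact_force: [-0.5, 0.6, -1.1]
gripper_width: 0.422
grasp_force: 50.9
```

>>> carry_out:
  rows: "0 0 0 0;0 0 0 0;0 0 0 0;0 0 40 0;0 0 50 0;0 0 45 0;0 0 0 0"
  claw: 48

```text
t: 30.78
eef_pos: [0.6381, 0.0757, 0.1639]
tool_rot: [0.004, 0.007, 1.0, 0.001]
contact_force: [-0.7, 1.1, -0.1]
gripper_width: 0.563
grasp_force: 0.0
```

Run:
```python
from h import *
st()
w=snap("wrist");rects("wrist",w,"flat1",.018)
t=snap("top");s=snap("side")
for c,r in(("top",t),("side",s)):
    hsv=cv2.cvtColor(r["img"],cv2.COLOR_BGR2HSV)
    if 1:
        m=cv2.inRange(hsv,(5,190,200),(17,255,255));cs,_=cv2.findContours(m,0,1);k=max(cs,key=cv2.contourArea)
        print(c,"orange",cv2.boundingRect(k),cv2.minAreaRect(k))
    d=place_of(c,"scraper")[0];print(c,d["confidence"],d["centre"],atz(r,d["centre"],.003))
    d=place_of(c,"mat")[0];print(c,d["confidence"],d["centre"],atz(r,d["centre"],0))
    d=place_of(c,"plate")[0];print(c,d["confidence"],d["centre"],atz(r,d["centre"],0))
cv2.imwrite("pics/c2.png",cv2.resize(t["img"][140:300,310:510],(800,640),interpolation=2)[:600])
```

```text
t 30.77 p [638.1  75.7 163.9] yaw_y 89.2 q [ 0.16  0.54 -0.52  1.68  0.31  1.    1.09] F [-0.7  1.1 -0.1] T [-0.05 -0.02 -0.01] gw 48.1 gf 0.0
wrist flat1 0.66 [329. 179.] | 637 121 | 110 39 179
wrist flat1 0.65 [317. 359.] | 811 115 | 46 43 12
wrist flat1 0.64 [270. 178.] | 637 75 | 109 38 179
wrist flat1 0.62 [514. 320.] | 774 304 | 116 42 63
top orange (433, 267, 26, 10) ((445.314697265625, 271.5911865234375), (8.743401527404785, 25.2331485748291), 85.60128784179688)
top 0.76 [436.7, 273.5] [ 0.35366357 -0.32154413  0.003     ]
top 0.88 [432.8, 272.3] [ 0.35692178 -0.31239888  0.        ]
top 0.68 [378.4, 204.1] [ 0.53889404 -0.17716238  0.        ]
side orange (215, 373, 2, 4) ((215.9500274658203, 374.3500061035156), (3.1622774600982666, 0.9486832022666931), 71.56504821777344)
side 0.9 [209.3, 379.0] [ 0.3534398  -0.31634173  0.003     ]
side 0.73 [210.9, 377.4] [ 0.35546349 -0.31132082  0.        ]
side 0.8 [308.2, 315.0] [ 0.53691802 -0.17926827  0.        ]
```

View pics/c2.png

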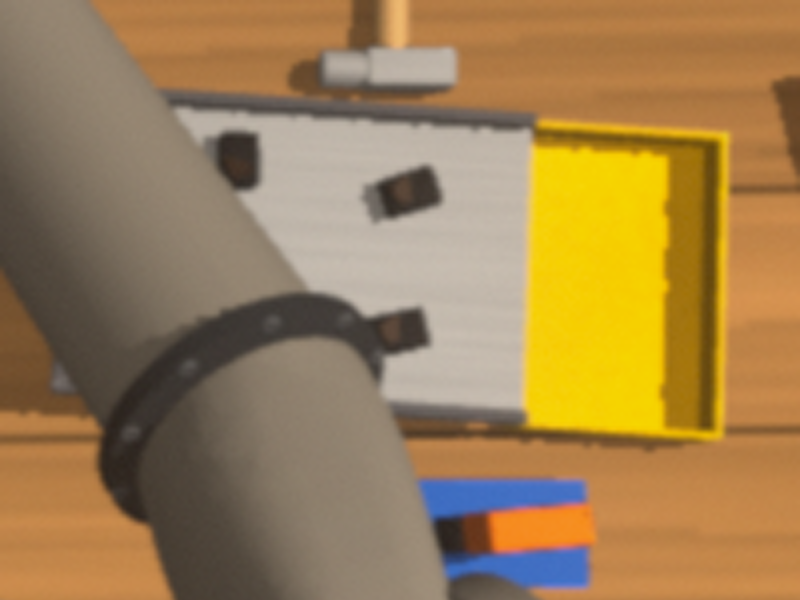

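Both flats lie in the blue bin. Crop shows chips at (238,160), (405,192), (400,330), scraper upright on the mat (540,528). Now look at the scraper.

>>> carry_out:
  rows: "-31.5 -43.8 4 -10;-31.5 -43.8 4 -10;-31.5 -43.8 4 -10;-31.5 -43.8 4 -10;-31.5 -43.8 4 -10;-31.5 -43.8 4 -10;-31.5 -43.8 4 -10;-31.5 -43.8 4 -10;-31.5 -43.8 4 -9;0 0 0 0"
  claw: 60

```text
t: 32.52
eef_pos: [0.3492, -0.3228, 0.1956]
tool_rot: [0.0, 0.709, 0.706, -0.001]
contact_force: [0.9, -0.6, -0.1]
gripper_width: 0.7
grasp_force: 0.0
```

Run:
```python
from h import *
st();places("scraper",.003,near=(.354,-.318));places("mat",0,near=(.354,-.318));places("plate",0,near=(.538,-.18));places("tray",0.004,near=(.52,-.39))
w=snap("wrist");rects("wrist",w,"scraper",.106);rects("wrist",w,"chip1",.059);t=snap("top");rects("top",t,"mat",.003);rects("top",t,"chip1",.059)
hsv=cv2.cvtColor(w["img"],cv2.COLOR_BGR2HSV);m=cv2.inRange(hsv,(5,150,150),(17,255,255));cs,_=cv2.findContours(m,0,1)
k=max(cs,key=cv2.contourArea);print(cv2.contourArea(k),np.round(cv2.approxPolyDP(k,4,True)[:,0]).tolist())
cv2.imwrite("pics/w6.png",w["img"])
```

```text
t 32.52 p [ 349.2 -322.8  195.6] yaw_y 359.8 q [ 0.7   0.2  -0.1   2.05  0.03  0.9   0.58] F [ 0.9 -0.6 -0.1] T [ 0.05 -0.02 -0.02] gw 59.8 gf 0.0
scraper top 0.94 [432. 269.] [ 365. -309.]
scraper side 0.73 [213. 376.] [ 359. -311.]
scraper wrist 0.76 [280. 173.] [ 360. -316.]
tri [ 361.5 -312.3    4.9] [5.3 2.3 3.7]
mat top 0.75 [433. 271.] [ 361. -312.]
mat side 0.86 [212. 377.] [ 357. -310.]
tri [ 359.1 -311.7    2.6] [1.9 1.9]
plate top 0.81 [380. 204.] [ 540. -181.]
plate side 0.61 [308. 314.] [ 537. -177.]
plate wrist 0.68 [498.  10.] [ 535. -182.]
tri [ 537.3 -180.5    1. ] [2.7 1.7 2.9]
tray top 0.86 [459. 211.] [ 516. -388.]
tray wrist 0.92 [440. 250.] [ 517. -394.]
tri [ 515.  -389.     8.9] [2.4 2.4]
wrist scraper 0.68 [281. 189.] | 356 -304 | 82 26 94
wrist chip1 0.89 [556. 110.] | 557 -260 | 36 8 104
wrist chip1 0.63 [451.  92.] | 480 -245 | 36 29 100
top mat 0.96 [429. 278.] | 355 -307 | 132 67 89
top chip1 0.66 [414. 190.] | 573 -255 | 33 26 89
top chip1 0.56 [413. 225.] | 483 -244 | 38 26 103
top chip1 0.46 [370. 179.] | 594 -146 | 34 23 178
61674.0 [[165, 0], [186, 269], [200, 270], [204, 316], [193, 353], [199, 411], [205, 413], [211, 401], [264, 406], [271, 401], [276, 408], [313, 400], [318, 361], [324, 361], [319, 369], [324, 369], [322, 379], [329, 378], [333, 311], [326, 266], [342, 176], [353, 0], [347, 1], [344, 35], [337, 39], [331, 0], [330, 5], [328, 0]]
```

View pics/w6.png

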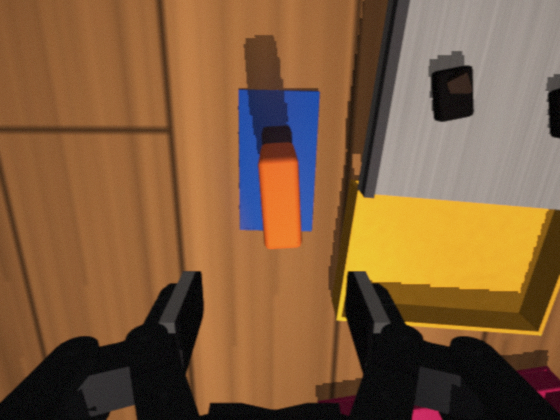

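Wrist view: handle top quad (260,160),(296,158),(301,246),(267,248); mat (239,89)–(319,92)–(312,231)–(240,230); chip (453,93).

Run:
```python
from h import *
w=snap("wrist")
for n,z,ps in(("handle",.106,((260,160),(296,158),(301,246),(267,248))),("mat",.003,((239,89),(319,92),(312,231),(240,230))),("plateedge",.045,((375,195),)),("rimcorner",.057,((363,194),))):
    P=np.array([atz(w,p,z)[:2]*1000 for p in ps]);print(n,np.round(P).tolist(),P.mean(0))
    if len(P)==4:
        v=P[0]+P[1]-P[2]-P[3];print(np.degrees(np.arctan2(v[1],v[0])),np.linalg.norm(v)/2)
# plate outline via top camera hue: yellow tray
t=snap("top");s=snap("side")
for nm,c,ps in(("top",t,((326,163),(443.5,169.5),(441,246),(322.5,237))),):
    P=np.array([atz(c,p,.057)[:2]*1000 for p in ps]);print(np.round(P).tolist(),P.mean(0))
    for i,j in((0,1),(3,2)): v=P[i]-P[j];print(np.degrees(np.arctan2(v[1],v[0]))-90,np.linalg.norm(v))
```

```text
handle [[345.0, -284.0], [367.0, -283.0], [372.0, -343.0], [349.0, -345.0]] [ 358.18438062 -313.74876563]
94.2586214617247 60.80311065422535
mat [[324.0, -244.0], [392.0, -246.0], [391.0, -375.0], [321.0, -374.0]] [ 356.81839362 -309.63464074]
89.15768580060269 129.37808274677175
plateedge [[436.0, -325.0]] [ 436.47221216 -325.38819871]
rimcorner [[424.0, -321.0]] [ 423.54920774 -320.9562839 ]
[[640.0, -36.0], [618.0, -337.0], [422.0, -321.0], [448.0, -23.0]] [ 532.013242   -179.29714684]
-4.108753432561656 301.83492496271225
-5.106678135222069 298.8564872350164
```

>>> carry_out:
  rows: "4.5 5 -20 2.5;4.5 4.5 -25 2;0 0 -25 0;0 0 -25 0;0 0 -25 0;0 0 -13 0;0 0 0 0;0 0 0 0"

```text
t: 35.17
eef_pos: [0.3615, -0.3102, 0.063]
tool_rot: [0.001, 0.677, 0.736, 0.0]
contact_force: [-0.8, -0.2, -0.7]
gripper_width: 0.7
grasp_force: 0.0
```

>>> carry_out:
  rows: "0 0 0 0;0 0 0 0;0 0 0 0;0 0 0 0;0 0 0 0"
  claw: 0
  force: 90

```text
t: 35.8
eef_pos: [0.3611, -0.3099, 0.0626]
tool_rot: [0.0, 0.677, 0.736, 0.0]
contact_force: [-0.2, 2.5, 5.8]
gripper_width: 0.292
grasp_force: 89.5
```

Run:
```python
from h import *
st()
```

```text
t 35.8 p [ 361.1 -309.9   62.6] yaw_y 4.8 q [ 0.67  0.41 -0.11  2.15  0.08  0.59  0.59] F [-0.2  2.5  5.8] T [ 0.04  0.4  -0.02] gw 24.9 gf 89.5
```

>>> carry_out:
  rows: "0 0 30 0;0 0 50 0;0 0 50 0;28 26.6 0 10.1;28 26.6 0 10.1;28 26.6 0 10.1;28 26.6 0 10.1;28 26.6 0 10.1;28 26.6 0 10.1"

```text
t: 36.92
eef_pos: [0.5293, -0.1493, 0.1916]
tool_rot: [-0.001, 0.211, 0.978, 0.0]
contact_force: [-0.3, -0.5, -2.7]
gripper_width: 0.289
grasp_force: 89.1
```

>>> carry_out:
  rows: "28 26.6 0 10.1;28 26.6 0 10;0 0 -25 0;0 0 0 0;0 0 0 0"

```text
t: 37.55
eef_pos: [0.5846, -0.0977, 0.1674]
tool_rot: [-0.0, 0.04, 0.999, -0.0]
contact_force: [0.5, -0.4, -1.7]
gripper_width: 0.291
grasp_force: 89.1
```

Run:
```python
from h import *
st()
w=snap("wrist");t=snap("top");s=snap("side");rects("top",t,"chip1",.059);rects("side",s,"chip1",.059)
a=cv2.resize(t["img"][140:300,310:510],(400,320),interpolation=2)
b=cv2.resize(s["img"][200:420,180:430],(400,352),interpolation=2)[:320]
c=w["img"][:,:][::1];c=cv2.resize(c,(373,280))
o=np.zeros((600,800,3),np.uint8);o[:320,:400]=a;o[:320,400:]=b;o[320:,:373]=c
cv2.imwrite("pics/c3.png",o)
```

```text
t 37.55 p [584.6 -97.7 167.4] yaw_y 85.4 q [ 0.42  0.45 -0.46  1.79  0.24  0.95  1.34] F [ 0.5 -0.4 -1.7] T [ 0.07 -0.09  0.04] gw 24.9 gf 89.1
top chip1 0.29 [290. 246.] | 431 63 | 45 43 134
side chip1 0.9 [337. 324.] | 571 -262 | 43 30 106
side chip1 0.87 [285. 324.] | 481 -250 | 43 26 101
side chip1 0.68 [332. 284.] | 593 -152 | 38 35 178
```

View pics/c3.png

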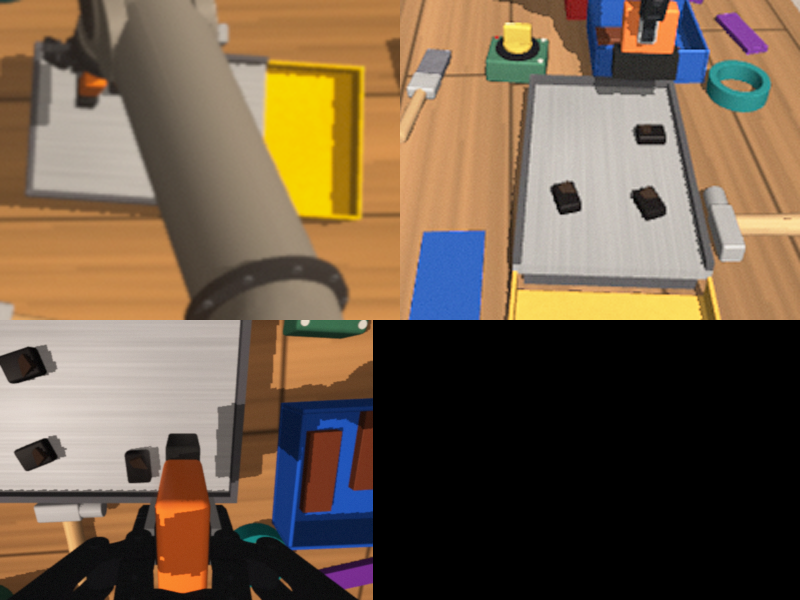

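Chips untouched at (650,133), (565,197), (648,203) of the montage; scraper aligned with the plate behind chip 1. Lower it.

>>> carry_out:
  rows: "0 0 -20 0;0 0 -20 0;0 0 -15 0;0 0 -3 0;0 0 0 0;0 0 0 0;0 0 0 0"

```text
t: 38.67
eef_pos: [0.5854, -0.097, 0.11]
tool_rot: [0.001, 0.04, 0.999, -0.0]
contact_force: [0.1, -0.5, -2.5]
gripper_width: 0.292
grasp_force: 89.1
```

Run:
```python
from h import *
st()
```

```text
t 38.67 p [585.4 -97.  110. ] yaw_y 85.5 q [ 0.39  0.52 -0.44  1.84  0.29  0.85  1.3 ] F [ 0.1 -0.5 -2.5] T [0.02 0.05 0.03] gw 25.0 gf 89.1
```

>>> carry_out:
  rows: "0 0 -3.2 0;0 0 0 0;-1.2 -15 0 0;-1.2 -15 0 0;-1.2 -15 0 0;-1.2 -15 0 0;-1.2 -15 0 0;-1.2 -15 0 0;-1.2 -15 0 0;-1.2 -15 0 0"

```text
t: 39.92
eef_pos: [0.5753, -0.218, 0.1061]
tool_rot: [-0.0, 0.04, 0.999, 0.0]
contact_force: [-0.1, 0.7, -2.8]
gripper_width: 0.296
grasp_force: 89.1
```

>>> carry_out:
  rows: "-1.2 -15 0 0;-1.2 -15 0 0;-1.2 -15 0 0;-1.2 -15 0 0;-1.2 -15 0 0;-1.2 -15 0 0;-1.2 -15 0 0;-1.2 -15 0 0;-0.5 -6 0 0;0 0 0 0"

```text
t: 41.18
eef_pos: [0.5651, -0.3435, 0.106]
tool_rot: [-0.0, 0.04, 0.999, 0.0]
contact_force: [0.1, 0.3, -2.6]
gripper_width: 0.293
grasp_force: 89.1
```

Run:
```python
from h import *
st();s=snap("side");rects("side",s,"chip1",.059)
cv2.imwrite("pics/s5.png",cv2.resize(s["img"][220:420,180:430],(750,600),interpolation=2))
```

```text
t 41.17 p [ 565.1 -343.5  106. ] yaw_y 85.4 q [ 0.73  0.62 -0.39  1.67  0.28  0.91  1.72] F [ 0.1  0.3 -2.6] T [ 0.04 -0.04  0.02] gw 25.0 gf 89.1
side chip1 0.89 [326. 407.] | 528 -408 | 34 30 177
side chip1 0.6 [402. 256.] | 754 -71 | 112 34 62
side chip1 0.59 [347. 410.] | 564 -412 | 36 30 177
side chip1 0.54 [282. 322.] | 481 -251 | 45 28 101
```

View pics/s5.png

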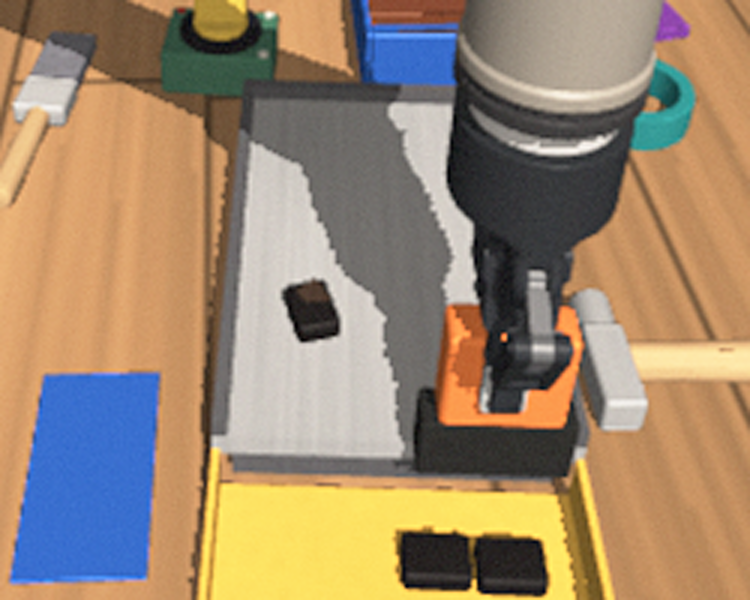

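Both chips from lane 1 lie in the tray (435,560), (510,565); one remains at (312,310). Second lane.

>>> carry_out:
  rows: "0 0 25 0;0 0 25 0;-20 40 0 0;-20 40 0 0;-20 40 0 0;-19.5 39.5 0 0;0 0 -20 0;0 0 -20 0;0 0 -5 0;0 0 0 0"

```text
t: 42.52
eef_pos: [0.4859, -0.1831, 0.1113]
tool_rot: [-0.0, 0.039, 0.999, 0.0]
contact_force: [0.6, 0.6, -1.9]
gripper_width: 0.293
grasp_force: 89.1
```

Run:
```python
from h import *
st();s=snap("side");rects("side",s,"chip1",.059)
```

```text
t 42.52 p [ 485.9 -183.1  111.3] yaw_y 85.5 q [ 0.62  0.42 -0.46  2.01  0.26  0.77  1.49] F [ 0.6  0.6 -1.9] T [ 0.03 -0.05 -0.02] gw 25.0 gf 89.1
side chip1 0.79 [327. 403.] | 529 -408 | 32 30 177
side chip1 0.74 [284. 321.] | 482 -251 | 44 29 101
side chip1 0.65 [347. 411.] | 563 -412 | 34 30 177
```

>>> carry_out:
  rows: "0 0 -5 0;0 0 0 0;-1.2 -15 0 0;-1.2 -15 0 0;-1.2 -15 0 0;-1.2 -15 0 0;-1.2 -15 0 0;-1.2 -15 0 0;-1.2 -15 0 0;-1.2 -15 0 0"

```text
t: 43.88
eef_pos: [0.4761, -0.3045, 0.1061]
tool_rot: [-0.0, 0.04, 0.999, 0.0]
contact_force: [-0.6, 0.7, -2.3]
gripper_width: 0.297
grasp_force: 89.1
```

>>> carry_out:
  rows: "-1.2 -15 0 0;-1.2 -15 0 0;-0.2 -3 0 0;0 0 0 0;0 0 0 0;0 0 30 0;0 0 50 0;0 0 0 0"

```text
t: 44.88
eef_pos: [0.4765, -0.3371, 0.1903]
tool_rot: [0.004, 0.039, 0.999, -0.002]
contact_force: [1.0, 0.3, -2.4]
gripper_width: 0.296
grasp_force: 89.5
```

Run:
```python
from h import *
st();s=snap("side");rects("side",s,"chip1",.018)
t=snap("top");rects("top",t,"chip1",.018)
a=cv2.resize(s["img"][220:420,180:430],(500,400),interpolation=2);b=cv2.resize(t["img"][100:300,120:500],(760,400),interpolation=2)[:,:300]
cv2.imwrite("pics/s6.png",np.hstack([a,b]))
```

```text
t 44.88 p [ 476.5 -337.1  190.3] yaw_y 85.5 q [ 0.86  0.4  -0.45  1.8   0.21  0.97  1.82] F [ 1.   0.3 -2.4] T [-0.04 -0.03  0.06] gw 25.3 gf 89.5
side chip1 0.87 [326. 406.] | 536 -382 | 35 34 172
side chip1 0.84 [277. 409.] | 465 -382 | 33 24 87
side chip1 0.66 [350. 407.] | 574 -387 | 38 30 177
side chip1 0.19 [330. 224.] | 638 131 | 53 51 88
top chip1 0.62 [456. 200.] | 546 -375 | 27 19 89
top chip1 0.43 [395. 202.] | 535 -249 | 438 215 85
```

View pics/s6.png

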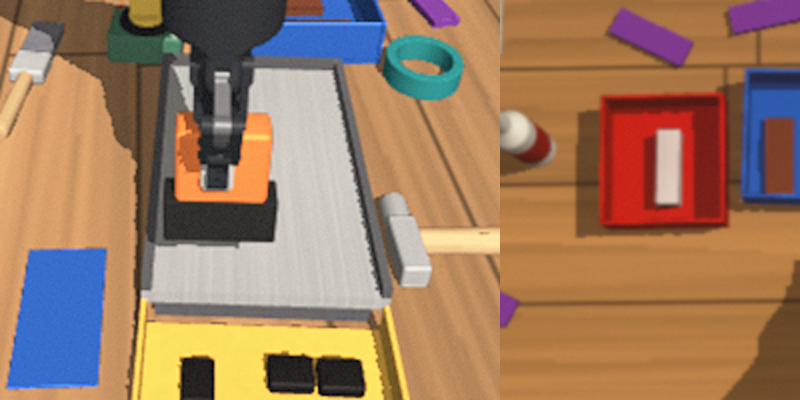

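All three chips are in the tray (198,378), (290,372), (340,376) and the plate is clear; now return the scraper.

>>> carry_out:
  rows: "-14 3.5 0 -10;-14 3.5 0 -10;-14 3.5 0 -10;-14 3.5 0 -10;-14 3.5 0 -10;-14 3.5 0 -10;-14 3.5 0 -10;-14 3.5 0 -10;-8 2.5 0 -6;0 0 0 0"

```text
t: 46.32
eef_pos: [0.3524, -0.3054, 0.185]
tool_rot: [-0.001, 0.71, 0.704, -0.0]
contact_force: [0.0, 0.2, -2.0]
gripper_width: 0.296
grasp_force: 89.2
```

>>> carry_out:
  rows: "0 0 -30 0;0 0 -30 0;0 0 -30 0;0 0 -20 0;0 0 -10 0;0 0 0 0;0 0 0 0;0 0 0 0"

```text
t: 47.32
eef_pos: [0.3541, -0.3064, 0.0669]
tool_rot: [0.001, 0.71, 0.704, 0.0]
contact_force: [-0.1, -0.9, -2.7]
gripper_width: 0.289
grasp_force: 89.1
```

Run:
```python
from h import *
st();s=snap("side");w=snap("wrist")
cv2.imwrite("pics/s7.png",np.hstack([cv2.resize(s["img"][320:420,150:275],(375,300),interpolation=2),cv2.resize(w["img"],(400,300))]))
```

```text
t 47.33 p [ 354.1 -306.4   66.9] yaw_y 359.5 q [ 0.72  0.39 -0.16  2.16  0.11  0.59  0.46] F [-0.1 -0.9 -2.7] T [ 0.04 -0.   -0.02] gw 24.7 gf 89.1
```

View pics/s7.png

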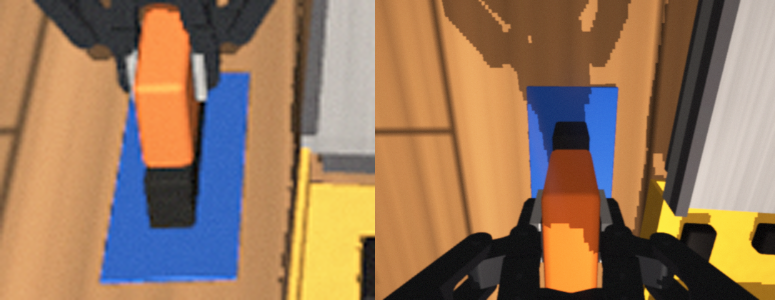

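Foot sits over the mat centre (172,215 left view), nudge 2 mm in x and lower to contact.

>>> carry_out:
  rows: "2 0 -2 0;0 0 -1.5 0;0 0 0 0;0 0 0 0"

```text
t: 47.92
eef_pos: [0.3559, -0.3061, 0.0627]
tool_rot: [0.0, 0.71, 0.704, 0.0]
contact_force: [0.2, 0.1, -1.1]
gripper_width: 0.289
grasp_force: 89.4
```

Run:
```python
from h import *
st()
```

```text
t 47.92 p [ 355.9 -306.1   62.7] yaw_y 359.5 q [ 0.71  0.4  -0.16  2.16  0.11  0.58  0.46] F [ 0.2  0.1 -1.1] T [ 0.11 -0.15 -0.03] gw 24.7 gf 89.4
```

>>> carry_out:
  rows: "0 0 -0.7 0;0 0 0 0;0 0 0 0"
  force: 30

```text
t: 48.3
eef_pos: [0.356, -0.306, 0.0626]
tool_rot: [0.0, 0.71, 0.704, 0.0]
contact_force: [-0.6, 2.3, 9.5]
gripper_width: 0.291
grasp_force: 90.9
```

>>> carry_out:
  rows: "0 0 0 0;0 0 0 0;0 0 0 0;0 0 0 0;0 0 20 0;0 0 40 0;0 0 50 0;0 0 50 0;0 0 40 0;0 0 0 0"
  claw: 60

```text
t: 49.55
eef_pos: [0.3572, -0.3072, 0.2651]
tool_rot: [0.003, 0.711, 0.704, 0.0]
contact_force: [0.8, 0.1, 0.4]
gripper_width: 0.704
grasp_force: 0.0
```

>>> carry_out:
  rows: "-12 36 0 0;-12 36 0 0;20 36 0 0;20 36 0 0;20 36 0 0;20 36 0 0;0 0 0 0;0 0 0 0"

```text
t: 50.55
eef_pos: [0.4108, -0.0905, 0.261]
tool_rot: [-0.001, 0.71, 0.704, -0.001]
contact_force: [0.4, -0.2, -0.3]
gripper_width: 0.702
grasp_force: 0.0
```

Run:
```python
from h import *
st();places("scraper",.003,near=(.357,-.31));places("mat",0,near=(.357,-.31))
t=snap("top");s=snap("side");rects("top",t,"chip1",.018);rects("top",t,"tube1",.035);rects("top",t,"flat1",.018)
cv2.imwrite("pics/f.png",np.hstack([cv2.resize(t["img"][80:300,130:510],(500,290),interpolation=2),cv2.resize(s["img"][200:420,150:380],(300,290),interpolation=2)]))
```

```text
t 50.55 p [410.8 -90.5 261. ] yaw_y 359.4 q [ 0.5   0.04 -0.44  2.06  0.02  1.04  0.04] F [ 0.4 -0.2 -0.3] T [-0.06  0.03  0.04] gw 59.9 gf 0.0
scraper top 0.51 [430. 270.] [ 362. -306.]
scraper side 0.93 [211. 376.] [ 355. -311.]
scraper wrist 0.64 [237. 332.] [ 362. -313.]
tri [ 359.8 -309.3    3.4] [4.  4.7 3.4]
mat top 0.82 [432. 272.] [ 358. -310.]
mat side 0.78 [212. 377.] [ 358. -311.]
mat wrist 0.66 [230. 331.] [ 354. -313.]
tri [ 356.9 -310.9    0.6] [1.8 1.3 2.7]
top chip1 0.68 [458. 206.] | 538 -375 | 35 26 177
top chip1 0.64 [458. 234.] | 466 -378 | 36 26 87
top chip1 0.54 [457. 188.] | 575 -379 | 36 26 177
top tube1 0.9 [204. 182.] | 595 281 | 104 34 0
top flat1 0.98 [106. 248.] | 433 537 | 113 43 63
top flat1 0.95 [253. 106.] | 810 151 | 114 47 101
top flat1 0.92 [285. 168.] | 637 76 | 109 37 179
top flat1 0.86 [258. 176.] | 612 139 | 100 37 180
top flat1 0.8 [193. 117.] | 778 309 | 112 40 62
top flat1 0.74 [189. 342.] | 190 321 | 112 42 35
top flat1 0.66 [443. 270.] | 357 -331 | 72 26 89
```

View pics/f.png

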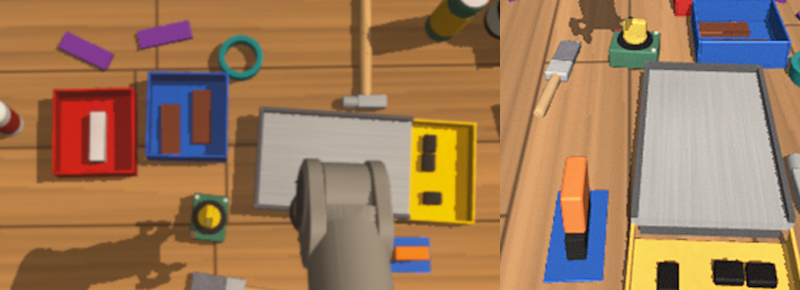

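Everything is in place: tube in red (97,135), flats in blue (170,128), (200,117), chips in the tray, the scraper upright on its mat and the dial at its stop.

```bash
python3 -c "
from station import *
print(hand_in())"
```

```text
the job is handed in; nothing more can be done
None
```

The bench is closed down and handed in: the dial is at its anticlockwise stop, the one tube is in the red bin and both rusty flats are in the blue bin, all three chips are in the tray, and the scraper stands upright on the middle of its mat (the hand-in returned no verdict).

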